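Pour spare knobs into the parts box

TASK

Push the cover of the blue parts box fully open and leave it open, then pour all six orange knobs from the white cup into the box and stand the empty cup back upright on its cork coaster. The cup is thin plastic and cracks if squeezed hard, so hold it gently, and do not disturb the solder spool and the screwdriver.

Things in the scene. Friction and masses are not known exactly. Their poses are not given: they have to be found in the camera images.
- parts_box: blue open-topped parts box fixed to the bench, 130 mm along its x, 120 mm along its y (the steel side rails add 5 mm each side), walls 5 mm thick, rim 60 mm above the bench; origin at the centre of its underside on the bench; x points away from the robot (turned by up to 15 degrees), the way its cover slides open
- cover (a joint): travel in m of the flat aluminium cover (130 x 118 mm, 4 mm thick, lying on the rim, top 64 mm above the bench) along the box's +x; 0 = closed, 0.12 = fully open at its stop: the box is then open but for the last 10 mm at its far wall and the cover overhangs the far side. It slides at about 2 N and stays where it is left
- cover_fin (a point): middle of the top edge of the black upright fin on the cover, for pushing: the fin is 60 mm wide across the box's y, 8 mm thick along its x, stands 24 mm above the cover, top 88 mm above the bench; with the cover closed it is 45 mm to the robot's side of the box's middle
- coaster: round cork coaster fixed to the bench, 110 mm diameter, 5 mm thick; origin at the centre of its underside
- cup: thin white plastic cup, 85 mm high, outer diameter 50 mm at the foot widening to 62 mm at 45 mm height, straight from there to the rim; wall 3 mm, floor 4 mm, about 0.07 kg; knobs inside; origin at the centre of its underside, z up through its mouth. Grip its straight part; a gripper leaning away from the box leaves its mouth free. Hold it with 10 to 15 N; over 30 N cracks it
- knob1: orange equipment knob of smooth plastic, a short cylinder of 19 mm diameter and 16 mm height, 12 g; starts in the cup; origin at its centre, z along its axis
- knob2: orange equipment knob of smooth plastic, a short cylinder of 19 mm diameter and 16 mm height, 12 g; starts in the cup; origin at its centre, z along its axis
- knob3: orange equipment knob of smooth plastic, a short cylinder of 19 mm diameter and 16 mm height, 12 g; starts in the cup; origin at its centre, z along its axis
- knob4: orange equipment knob of smooth plastic, a short cylinder of 19 mm diameter and 16 mm height, 12 g; starts in the cup; origin at its centre, z along its axis
- knob5: orange equipment knob of smooth plastic, a short cylinder of 19 mm diameter and 16 mm height, 12 g; starts in the cup; origin at its centre, z along its axis
- knob6: orange equipment knob of smooth plastic, a short cylinder of 19 mm diameter and 16 mm height, 12 g; starts in the cup; origin at its centre, z along its axis
- spool: white solder spool, 60 mm diameter, 50 mm high, standing on its flange; loose; origin at the centre of its underside. Bystander
- screwdriver: blue-handled screwdriver, 160 mm long, lying on the mat; loose; origin below its middle, x along it towards the tip. Bystander
There are look-alikes about, which are no part of the job. Of the things shaped like the parts_box, the blue one is meant. What is shaped like the cup but pink is not meant.

How it is judged:
By the outcome, as a careful person would: the job done as asked, in the order asked, and still so for the second after the job is handed in, with the robot touching nothing.
It also fails if it takes over 72 s, if anything falls off the work surface, if the arm or the gripper's body presses on something with over 40 N, if the wrist force passes 120 N, or if a joint passes its speed limit or range.

ROBOT

A 6-joint arm with a two-finger parallel gripper is mounted at the origin on the work surface. World frame = base frame: x ahead of the robot, y to its left, z up, the work surface at z = 0. Lengths are in m, angles in rad, forces in N, time in s.
With the tool pointing down it reaches from about 0.425 to 1.125 m from the base axis. Payload 14.9 kg.
Tool frame: the origin (TCP) lies midway between the tips of the shut fingers; the grasp point (between the pads) lies 19 mm behind it (hold_point_z is the distance from the TCP to the grasp point, in m); z points along the fingers, y is the line along which they close (so a half turn about z gives the same grasp; the last joint's range is limited). The gripper opens to 91 mm and grips with 3 to 60 N. Pads are 32 mm wide; open, the fingers measure 118 mm over their backs; the gripper's body (76 mm by 178 mm) begins 60 mm behind the grasp point.
Start: joints at [-1.254, 0.379, 1.734, -0, 1.028, -0.033], TCP at [0.24, -0.658, 0.214] pointing down, gripper open.
Joint ranges: [-2.77, 2.77], [-0.74, 2.19], [0, 2.66], [-1.06, 4.2], [0.31, 2.87], [-3.08, 3.08]. Speed limits (rad/s): [1.89, 1.89, 2.39, 3.14, 3.14, 3.14].

INTERFACE

Orientations are given as [roll, pitch, yaw] about the fixed x, y, z axes, in that order (R = Rz(yaw) Ry(pitch) Rx(roll)).
In Python, from bench import * gives the robot as it stands.
- The arm moves only by the tool play_rows, never from a script. Its argument "series" is one flat list of numbers, 7 for each row, row after row: the shift along the tool's x, y, z in m, then the turn, a rotation vector about the tool's x, y, z in degrees, then the opening, from 0 (shut) to 1 (fully open). In form: [tx, ty, tz, ax, ay, az, hand, tx, ty, tz, ax, ay, az, hand, ...]. A call has 1 to 10 rows; each row shifts and turns the commanded pose from where the row before left it, along the tool's axes as they then stand; what a row does not reach is not made up. A row lasts 1/10 s, in which the tool goes at most 50 mm and 8.59 degrees, less where a joint would pass 70% of its speed; a pose out of reach is approached as far as the arm can. A call with a gripper value outside its range is refused whole. The fingers move at their own pace and stop on an object; the grip force is fixed at half the most. Time passes only in rows, so rows that do not move let the fingers close. It gives the time, the measured TCP pose, the force, the opening and the grip force at its end, in the units of the state.
- sense(): the state, without advancing time (a new reading comes with each control period).
- camera(name): name is "scene" or "top"; returns a dict with "image" (400x640x3 uint8, red, green, blue), "depth" (400x640 float32, m along the optical axis (not along the pixel's ray), 0 where there is no reading), "camera_matrix" (3x3 intrinsics, pixels), "R" (3x3) and "t" (3): a world point X has camera coordinates R X + t. Camera axes: x right, y down, z forward; pixel columns grow to the right and rows downward; lengths in m; the calibration is good to about 2 mm. A picture is of the moment at which its call begins.
- close_job(): hands the job in; it is judged then, once.
Trained networks look in a picture, given as the dict that the camera call returned (one of the last four; its "shot" number tells which), for a name from the list of things; names that differ only in an ending like _2 or _b are one class to them, and where a whole thing is asked for, a point or a joint stands for the part that bears it (a point fixed in the world has none). Each returns a list of dicts, best first, with "score" (0 to 1); they miss things now and then, are a little off and sometimes report something else, mostly with a low value. They report only what shows in the picture. A call takes as long as a camera call. They do not tell look-alikes from the thing itself.
- cut_out(thing, picture): "region" (400x640 bool, what is visible of it) and "bbox" ([left, top, right, bottom] in pixels, round what is visible of it).
The state is a dict: "t": time; "joint_pos": joint angles; "joint_vel": joint speeds; "joint_efforts": joint torques, N m; "ee_pos": TCP position; "ee_rot": TCP orientation; "contact_force": force on the tool from outside, world axes, zero at the start; "ft_torque": the same for the moment, N m; "finger_gap": finger opening in m; "finger_force": force on a finger pad.
Only numpy, scipy, OpenCV 4.12 (cv2) and the standard library are available. Lean on these libraries where they do the work, as an engineer would, in place of code of your own. Each camera call takes 0.05 s, during which the arm holds its last target. There are 200 camera calls.

## Working session

There is one attempt and no reset: what is moved stays moved. The work goes in short steps, Python scripts to look and compute and a tool call to move; the robot and the scene stay as the last step left them, time stands still between calls to the robot, and variables do not carry over. Pictures are saved under pics/ and viewed, at most 10 in all, crops included, and the job is handed in when it is done.

Besides the shell and the picture viewer there is one more tool, called after "Emit:" by a JSON object that holds its "op" and its "data", one argument or row to a line. play_rows: Moves the arm, as the interface text tells. Its arguments: {"type":"object","properties":{"series":{"type":"array","items":{"type":"number"}}},"required":["series"]}

```bash
mkdir -p pics; ls
python3 - <<'E'
from bench import *
import cv2,numpy as np
for n in("scene","top"):
    p=camera(n); cv2.imwrite(f"pics/{n}0.png",p["image"][:,:,::-1])
    np.savez(f"{n}0.npz",**{k:p[k] for k in("image","depth","camera_matrix","R","t")})
    K,R,t=p["camera_matrix"],p["R"],p["t"]
    print(n,-R.T@t)
    for th in("parts_box","cover","cup","coaster","spool","screwdriver","cover_fin"):
        for d in cut_out(th,p)[:3]:
            m=d["region"]&(p["depth"]>0); v,u=np.nonzero(m); z=p["depth"][m]
            X=(np.linalg.inv(K)@np.c_[u,v,np.ones(len(u))].T*z).T-t; X=X@R
            print(th,round(d["score"],2),d["bbox"],X.mean(0).round(3),np.percentile(X,[2,98],axis=0).round(3).tolist(),p["image"][m].mean(0).round())
print(sense())
E
```

```text
pics
scene [1.10902845 0.08136682 0.76677652]
parts_box 0.9 [186.7, 122.6, 245.0, 178.4] [ 0.423 -0.431  0.053] [[0.348, -0.502, 0.005], [0.473, -0.377, 0.087]] [ 36. 106.  91.]
parts_box 0.8 [220.0, 174.2, 277.5, 232.0] [ 0.577 -0.251  0.056] [[0.497, -0.32, 0.004], [0.632, -0.189, 0.086]] [123. 119. 107.]
cover 0.78 [224.6, 173.9, 279.2, 212.6] [ 0.565 -0.256  0.066] [[0.499, -0.317, 0.062], [0.629, -0.196, 0.088]] [154. 146. 123.]
cover 0.56 [188.3, 126.3, 242.9, 158.9] [ 0.408 -0.44   0.068] [[0.348, -0.497, 0.063], [0.469, -0.386, 0.09]] [ 28. 116.  99.]
cover 0.19 [411.1, 219.5, 455.0, 248.8] [0.529 0.212 0.006] [[0.483, 0.163, 0.004], [0.564, 0.263, 0.009]] [130.  92.  52.]
cup 0.92 [377.1, 185.4, 405.5, 221.0] [0.483 0.094 0.056] [[0.45, 0.065, 0.005], [0.51, 0.123, 0.087]] [130.  64.  70.]
cup 0.59 [425.0, 196.2, 452.5, 236.9] [0.509 0.21  0.061] [[0.476, 0.182, 0.011], [0.536, 0.237, 0.092]] [125. 117.  96.]
coaster 0.97 [412.1, 217.5, 454.0, 251.7] [0.53  0.214 0.006] [[0.482, 0.163, 0.003], [0.566, 0.264, 0.009]] [131.  92.  52.]
spool 0.84 [324.1, 245.4, 350.0, 279.5] [0
[... 2559 characters left out ...]
58. 143.]
{'t': 0.8, 'joint_pos': array([-1.25431624e+00,  3.78881349e-01,  1.73419935e+00, -2.29429181e-05,
        1.02848410e+00, -3.33115801e-02]), 'joint_vel': array([ 0.00037192, -0.00097127,  0.00069338, -0.00042251, -0.00095952,
        0.00162612]), 'joint_efforts': array([ 3.98983000e-03, -7.63634706e+01, -4.34725320e+01,  6.51752902e-02,
        3.88176343e-02, -3.89423747e-05]), 'ee_pos': array([ 0.23987952, -0.6576357 ,  0.21394513]), 'ee_rot': array([3.14156547e+00, 2.05681247e-05, 3.49803509e-01]), 'contact_force': array([-0.36581284,  0.72749773,  0.09868479]), 'ft_torque': array([ 0.0331769 , -0.05208245,  0.02390002]), 'finger_force': 0.0, 'finger_gap': 0.09119119979237597}
```

```bash
cat > h.py <<'E'
import numpy as np,cv2
def cloud(p):
    K,R,t=p["camera_matrix"],p["R"],p["t"]
    v,u=np.mgrid[:400,:640]
    X=np.stack([(u-K[0,2])/K[0,0],(v-K[1,2])/K[1,1],np.ones(u.shape)],-1)*p["depth"][...,None]
    X=(X-t)@R; X[p["depth"]<=0]=np.nan; return X
E
python3 - <<'E'
from h import *
s=np.load("scene0.npz");a=s["image"][110:310,170:470,::-1]
cv2.imwrite("pics/crop.png",cv2.resize(a,(800,533),interpolation=cv2.INTER_CUBIC))
for n in("scene","top"):
    p=np.load(n+"0.npz");X=cloud(p);im=p["image"].astype(int)
    x,y,z=np.moveaxis(X,-1,0)
    m=(abs(x-.56)<.1)&(abs(y+.256)<.1)&(z>.058)&(z<.070)
    r=cv2.minAreaRect((X[m][:,:2]*1000).astype(np.float32));print(n,"cover",r,z[m].mean())
    m=(abs(x-.56)<.1)&(abs(y+.256)<.1)&(z>.082);q=X[m];c=q.mean(0);w=np.linalg.svd(q[:,:2]-c[:2],full_matrices=False)[2][0];print("fin",c,np.degrees(np.arctan2(w[1],w[0])),np.ptp(q,axis=0))
    for lo,hi in((.081,.095),(.05,.08)):
        m=(abs(x-.506)<.045)&(abs(y-.21)<.045)&(z>lo)&(z<hi)
        print("cup",lo,m.sum(),cv2.minEnclosingCircle((X[m][:,:2]*1000).astype(np.float32)),z[m].max())
    m=(abs(x-.52)<.07)&(abs(y-.21)<.07)&(z>.0035)&(z<.008)&(im[...,0]-im[...,2]>50)
    print("coaster",cv2.minEnclosingCircle((X[m][:,:2]*1000).astype(np.float32)),m.sum(),z[m].mean())
    m=(abs(x-.683)<.05)&(abs(y)<.05)&(z>.045); print("spool",np.nanmedian(X[m],0))
E
```

```text
scene cover ((558.7754516601562, -258.2666015625), (138.2095947265625, 130.72422790527344), 12.450386047363281) 0.0648815578919091
fin [ 0.51919111 -0.26678906  0.08704187] 101.76648381179967 [0.02055503 0.05996949 0.00958251]
cup 0.081 212 ((505.67864990234375, 210.78150939941406), 32.06523513793945) 0.09351578051472212
cup 0.05 387 ((505.5886535644531, 211.33633422851562), 31.884960174560547) 0.0798706326687382
coaster ((519.72265625, 209.5877685546875), 95.36448669433594) 825 0.005573647211842455
spool [0.68417383 0.00277776 0.05097636]
top cover ((559.998046875, -257.2045593261719), (135.13265991210938, 130.61294555664062), 12.361300468444824) 0.06439257353541211
fin [ 0.51764801 -0.26580598  0.08823118] -77.78308975398816 [0.01719939 0.05972092 0.00757558]
cup 0.081 187 ((504.529052734375, 211.60279846191406), 31.337806701660156) 0.0946031372506257
cup 0.05 237 ((503.9615173339844, 210.63671875), 30.749893188476562) 0.07988697078386962
coaster ((519.9035034179688, 208.73367309570312), 96.7423324584961) 854 0.005356617444817286
spool [0.68175941 0.0032243  0.05055   ]
```

View pics/crop.png

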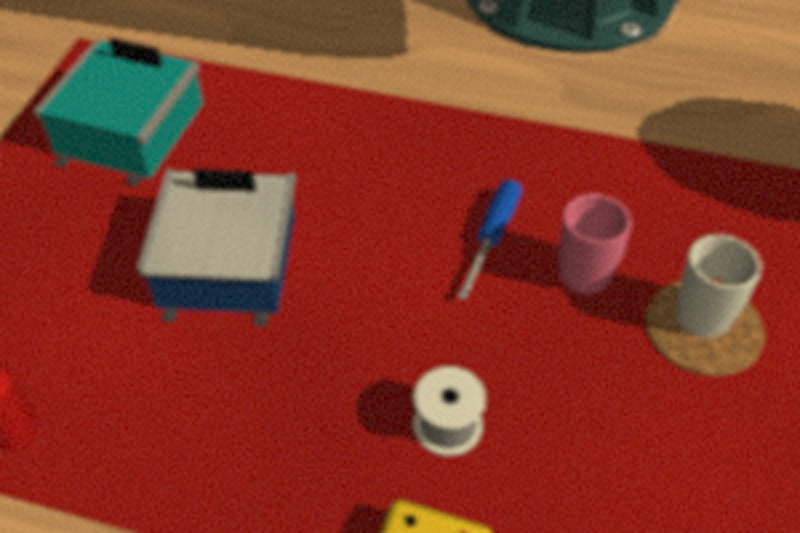

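View pics/top0.png

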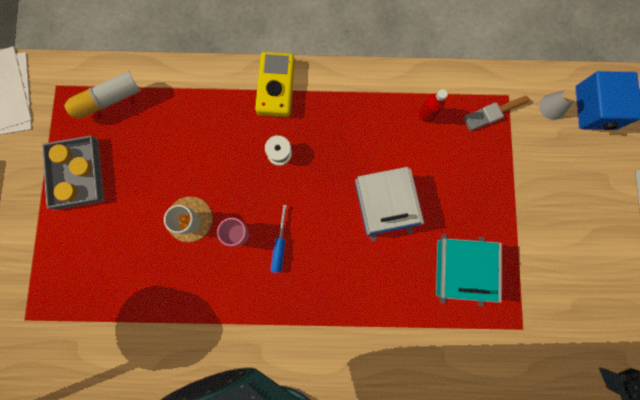

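The blue box is at crop (220,240) and top (390,200), with an aluminium cover. The teal one at crop (120,110) is the look-alike. The white cup on the coaster, with orange visible inside, is at crop (720,285) and top (180,220). The pink cup at crop (595,245) is not meant. The box centre measures (0.560, -0.257) with yaw 12.3°, and the fin position agrees with that. The cup is at (0.505, 0.211), with its rim at about 0.09.

Emit:
{"op": "play_rows", "data": {
  "series": [0.034,-0.028,0.004,0,0,0,0,0.034,-0.028,0.004,0,0,0,0,0.034,-0.028,0.004,0,0,0,0,0.034,-0.028,0.004,0,0,0,0,0.034,-0.028,0.004,0,0,0,0,0.034,-0.028,0.004,0,0,0,0,0.034,-0.028,0.004,0,0,0,0,0.034,-0.028,0.004,0,0,0,0,0.034,-0.028,0.004,0,0,0,0,0.034,-0.028,0.004,0,0,0,0]
}}

```text
t: 1.8
ee_pos: [0.4641, -0.2765, 0.1741]
ee_rot: [3.141, -0.0, 0.35]
contact_force: [1.2, -1.2, -0.0]
finger_gap: 0.0142
finger_force: 0.0
```

```bash
cat >> h.py <<'E'
from scipy.spatial.transform import Rotation as Ro
def delta(s,target,rpy=None):
    """tool-frame shift and turn (deg) from state s to target"""
    A=Ro.from_euler("xyz",s["ee_rot"]); B=A if rpy is None else Ro.from_euler("xyz",rpy)
    print("pos",s["ee_pos"].round(4),"rpy",np.degrees(s["ee_rot"]).round(2),"shift",A.inv().apply(np.array(target)-s["ee_pos"]).round(4),"turn",np.degrees((A.inv()*B).as_rotvec()).round(2),"F",s["contact_force"].round(1),"gap",s["finger_gap"].round(4),"ff",round(s["finger_force"],1),"t",s["t"])
E
python3 -c "
from bench import *;from h import *
delta(sense(),[.467,-.277,.072],[np.pi,0,np.radians(12.3)])"
```

```text
Traceback (most recent call last):
  File "h.py", line 11, in delta
    print("pos",s["ee_pos"].round(4),"rpy",np.degrees(s["ee_rot"]).round(2),"shift",A.inv().apply(np.array(target)-s["ee_pos"]).round(4),"turn",np.degrees((A.inv()*B).as_rotvec()).round(2),"F",s["contact_force"].round(1),"gap",s["finger_gap"].round(4),"ff",round(s["finger_force"],1),"t",s["t"])
                                                                                                                                                                                                                                   ^^^^^^^^^^^^^^^^^^^^^
AttributeError: 'float' object has no attribute 'round'
```

Emit:
{"op": "play_rows", "data": {
  "series": [0,0,0.02,0,0,3.9,0,0,0,0.025,0,0,3.9,0,0,0,0.025,0,0,0,0,0,0,0.02,0,0,0,0,0,0,0.012,0,0,0,0,0.01,0,0,0,0,0,0,0.015,0,0,0,0,0,0,0.01,0,0,0,0,0,0,0.01,0,0,0,0,0,0,0.01,0,0,0,0,0,0]
}}

```text
t: 2.8
ee_pos: [0.5184, -0.2663, 0.0726]
ee_rot: [3.141, -0.001, 0.214]
contact_force: [-2.0, -0.4, 0.5]
finger_gap: 0.0006
finger_force: 1.0
```

```bash
sed -i 's/s\["finger_gap"\].round(4)/round(s["finger_gap"],4)/' h.py
python3 -c "
from bench import *;from h import *
a=np.radians(12.3);
delta(sense(),[.56+.057*np.cos(a),-.257+.057*np.sin(a),.072],[np.pi,0,a])"
```

```text
pos [ 0.5184 -0.2663  0.0726] rpy [ 1.7996e+02 -3.0000e-02  1.2270e+01] shift [ 0.0997 -0.0003  0.0006] turn [ 0.04 -0.03 -0.03] F [-2.  -0.4  0.5] gap 0.0006 ff 1.0 t 2.8
```

Emit:
{"op": "play_rows", "data": {
  "series": [0.01,0,0,0,0,0,0,0.012,0,0,0,0,0,0,0.012,0,0,0,0,0,0,0.012,0,0,0,0,0,0,0.012,0,0,0,0,0,0,0.012,0,0,0,0,0,0,0.01,0,0,0,0,0,0,0.008,0,0,0,0,0,0,0.003,0,0,0,0,0,0,0.002,0,0,0,0,0,0]
}}

```text
t: 3.8
ee_pos: [0.6082, -0.2466, 0.0718]
ee_rot: [-3.142, 0.0, 0.214]
contact_force: [-1.9, 1.3, 0.6]
finger_gap: 0.0007
finger_force: 0.8
```

```bash
cat > cov.py <<'E'
from bench import *;from h import *
p=camera("top");X=cloud(p);x,y,z=np.moveaxis(X,-1,0)
a=np.radians(12.3);u=(x-.56)*np.cos(a)+(y+.257)*np.sin(a);v=-(x-.56)*np.sin(a)+(y+.257)*np.cos(a)
m=(abs(v)<.045)&(z>.055)&(z<.07)&(u>-.06)&(u<.3);print("cover u",np.percentile(u[m],[1,99]))
delta(sense(),[.56+.057*np.cos(a),-.257+.057*np.sin(a),.072],[np.pi,0,a])
cv2.imwrite("pics/cov.png",p["image"][:,:,::-1])
E
python3 cov.py
```

```text
cover u [0.1105603  0.18020554]
pos [ 0.6083 -0.2466  0.0719] rpy [ 1.800e+02 -1.000e-02  1.224e+01] shift [ 0.0076 -0.0002 -0.0001] turn [ 0.   -0.01 -0.06] F [ 0.3 -0.6 -0. ] gap 0.0005 ff 0.0 t 3.85
```

Emit:
{"op": "play_rows", "data": {
  "series": [0.002,0,0,0,0,0,0,0.001,0,0,0,0,0,0,0.001,0,0,0,0,0,0,0.001,0,0,0,0,0,0]
}}

```text
t: 4.25
ee_pos: [0.6102, -0.2461, 0.0718]
ee_rot: [-3.14, 0.005, 0.214]
contact_force: [-25.9, -8.9, 16.9]
finger_gap: 0.0004
finger_force: 13.8
```

Emit:
{"op": "play_rows", "data": {
  "series": [0.001,0,0,0,0,0,0,0.001,0,0,0,0,0,0]
}}

```text
t: 4.45
ee_pos: [0.6104, -0.246, 0.0717]
ee_rot: [-3.139, 0.009, 0.214]
contact_force: [-40.5, -12.8, 26.6]
finger_gap: 0.0003
finger_force: 21.3
```

```bash
cat >> h.py <<'E'
import json
def log(s):
    with open("log.jsonl","a") as f:f.write(json.dumps({k:np.array(s[k]).tolist() for k in("joint_pos","ee_pos","ee_rot")})+"\n")
E
python3 -c "
from bench import *;from h import *
s=sense();log(s);print(s['joint_pos'])"
```

```text
[-0.41725187  0.50458739  1.86035805 -0.00460524  0.78521232  0.94259081]
```

Emit:
{"op": "play_rows", "data": {
  "series": [-0.006,0,0,0,0,0,0,-0.01,0,0,0,0,0,0,0,0,-0.02,0,0,0,0,0,0,-0.04,0,0,0,0,0,0,-0.04,0,0,0,1,0,0,-0.04,0,0,-8,1,0,0,-0.03,0,0,-8,1,0,0,-0.02,0,0,-8,1,0,0,0,-8,0,0,1,0,0,0,0,0,0,1]
}}

```text
t: 5.45
ee_pos: [0.5983, -0.2477, 0.2624]
ee_rot: [2.998, -0.001, 0.633]
contact_force: [-0.9, -0.1, -1.1]
finger_gap: 0.0455
finger_force: 0.0
```

```bash
python3 cov.py; python3 -c "
from bench import *;from h import *
s=sense();log(s);print(s['joint_pos'])"
```

```text
cover u [0.15631827 0.18198202]
pos [ 0.5983 -0.2477  0.2621] rpy [ 1.7204e+02 -2.0000e-02  3.6260e+01] shift [ 0.0156 -0.0184  0.1893] turn [ 7.84 -1.68 23.92] F [ 0.1 -0.4 -0.6] gap 0.0498 ff 0.0 t 5.5
[-0.39910952  0.1975055   1.88134552 -0.08744709  0.9449638   0.58587534]
```

View pics/cov.png

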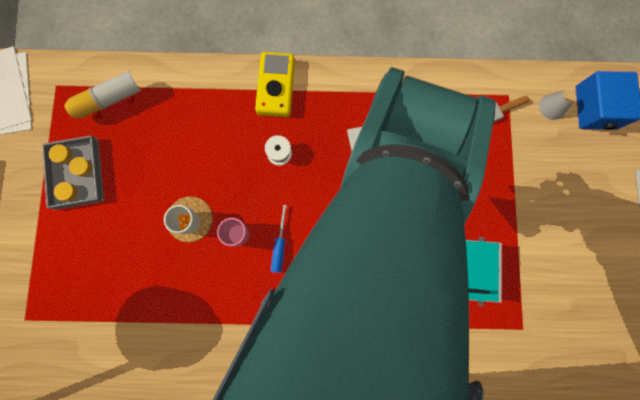

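The arm hides the box in this picture, so I'll check the cover again later. Next I'll fit a kinematic model so I can choose a grasp lean.

```bash
cat > kin.py <<'E'
import numpy as np,json
from scipy.spatial.transform import Rotation as Ro
from scipy.optimize import least_squares
LO=np.array([-2.77,-.74,0,-1.06,.31,-3.08]);HI=np.array([2.77,2.19,2.66,4.2,2.87,3.08])
def fk(q,P,s4=1,s6=-1):
    a1,d1,L1,e,L2,L3=P
    A=Ro.from_rotvec
    R1=A([0,0,q[0]]);R2=R1*A([0,q[1],0]);R3=R2*A([0,q[2],0]);R4=R3*A([0,0,s4*q[3]]);R5=R4*A([0,q[4],0]);R6=R5*A([0,0,-s6*q[5]*-1 if 0 else s6*-q[5]])
    p=R1.apply([a1,0,d1])+R2.apply([0,0,L1])+R3.apply([e,0,L2])+R6.apply([0,0,L3])
    return p,R6
E
cat > fit.py <<'E'
from kin import *
D=[json.loads(l) for l in open("log.jsonl")]
D.append(dict(joint_pos=[-1.25431624,.378881349,1.73419935,0,1.0284841,-.0333115801],ee_pos=[.23987952,-.6576357,.21394513],ee_rot=[3.14156547,0,.349803509]))
best=None
for s4 in(1,-1):
  for s6 in(1,-1):
    C=[(fk(d["joint_pos"],[0]*6,s4,s6)[1].inv()*Ro.from_euler("xyz",d["ee_rot"])) for d in D]
    off=C[0]; err=max((off.inv()*c).magnitude() for c in C)
    f=lambda P:np.concatenate([fk(d["joint_pos"],P,s4,s6)[0]-d["ee_pos"] for d in D]+[1e-4*(np.array(P)-[0,.4,.5,0,.5,.25])])
    r=least_squares(f,[0,.4,.5,0,.5,.25])
    print(s4,s6,"roterr",err,off.as_euler("xyz",degrees=True).round(2),r.x.round(4),abs(r.fun[:-6]).max())
E
python3 fit.py
```

```text
1 1 roterr 1.951816630028303 [   0.      0.   -161.99] [ 0.0164  0.1328  0.3508 -0.0576  0.6137 -0.0286] 0.021558894556975627
1 -1 roterr 1.189647583175427e-05 [ 0.  0. 90.] [ 0.0164  0.1328  0.3508 -0.0576  0.6137 -0.0286] 0.02155889457860677
-1 1 roterr 1.945309830955789 [  -0.3    -0.22 -162.36] [ 0.0093  0.2135  0.4379 -0.0145  0.6094  0.1009] 0.021811050343142735
-1 -1 roterr 0.16615744557076984 [-0.3  -0.22 89.63] [ 0.0093  0.2135  0.4379 -0.0145  0.6094  0.1009] 0.021811050362831513
```

Emit:
{"op": "play_rows", "data": {
  "series": [0.02,-0.041,-0.01,0,0,0,1,0.02,-0.041,-0.01,0,0,0,1,0.02,-0.041,-0.01,0,0,0,1,0.02,-0.041,-0.01,0,0,0,1,0.02,-0.041,-0.01,0,0,0,1,0,0,0,0,8,0,1,0,0,0,0,8,0,1,0,0,0,0,0,0,1]
}}

```text
t: 6.3
ee_pos: [0.5542, -0.0202, 0.2821]
ee_rot: [2.999, -0.279, 0.671]
contact_force: [0.2, -0.7, -0.6]
finger_gap: 0.0912
finger_force: 0.0
```

```bash
python3 -c "
from bench import *;from h import *
s=sense();log(s);print(s['joint_pos'],s['ee_pos'],s['ee_rot'])"
```

```text
[-0.12502673 -0.06100322  2.13995659  0.13819307  0.76945744  0.70927815] [ 0.55421447 -0.02021044  0.28213194] [ 2.99923375 -0.27926453  0.67138227]
```

Emit:
{"op": "play_rows", "data": {
  "series": [0.02,-0.041,-0.006,0,0,0,1,0.02,-0.041,-0.006,0,0,0,1,0.02,-0.041,-0.006,0,0,0,1,0.02,-0.041,-0.006,0,0,0,1,0,0,0,0,0,0,1]
}}

```text
t: 6.8
ee_pos: [0.5122, 0.1613, 0.3057]
ee_rot: [2.997, -0.275, 0.675]
contact_force: [0.4, -0.2, 1.0]
finger_gap: 0.091
finger_force: 0.0
```

```bash
python3 -c "
from bench import *;from h import *
s=sense();log(s);print(s['joint_pos'],s['ee_pos'],s['ee_rot'])"
sed -i 's/a1,d1,L1,e,L2,L3=P/a1,d1,L1,e,L2,L3,b,c=P/; s/\[a1,0,d1\]/[a1,b,d1]/; s/R6.apply(\[0,0,L3\])/R6.apply([0,0,L3])+R5.apply([c,0,0])/' kin.py
sed -i 's/\[0\]\*6/[0]*8/; s/\[0,.4,.5,0,.5,.25\]/[0,.4,.5,0,.5,.25,0,0]/g; s/fun\[:-6\]/fun[:-8]/;s/in(1,-1)/in(1,)/;s/s6 in(1,)/s6 in(-1,)/' fit.py; python3 fit.py
```

```text
[ 0.27584317 -0.1253793   2.15188827 -0.03888221  0.8069285   1.21398465] [0.5121701  0.16134866 0.30565339] [ 2.9972015  -0.27501974  0.67520678]
1 -1 roterr 1.189647583175427e-05 [ 0.  0. 90.] [0.     0.3181 0.5508 0.0414 0.6039 0.2688 0.0233 0.    ] 4.017572185988083e-06
```

```bash
cat >> kin.py <<'E'
P=[0,.3181,.5508,.0414,.6039,.2688,.0233,0]; OFF=Ro.from_euler("z",90,degrees=True)
def fkt(q): p,R=fk(q,P); return p,R*OFF
def ik(p,R,q0):
    f=lambda q:np.r_[(fkt(q)[0]-p)*5,(R.inv()*fkt(q)[1]).as_rotvec()]
    r=least_squares(f,np.clip(q0,LO+.01,HI-.01),bounds=(LO,HI)); return r.x,np.abs(r.fun).max()
def gR(phi,th,flip=0):
    "tool rot: back points to azimuth phi, th from vertical; tool y horizontal"
    b=np.array([np.sin(th)*np.cos(phi),np.sin(th)*np.sin(phi),np.cos(th)]);z=-b
    y=np.array([-np.sin(phi),np.cos(phi),0])*(-1 if flip else 1);return Ro.from_matrix(np.c_[np.cross(y,z),y,z])
H=.019
BA=np.radians(12.3);BC=np.array([.56,-.257,0]);bx=np.array([np.cos(BA),np.sin(BA),0]);by=np.array([-np.sin(BA),np.cos(BA),0])
def pour(psi,th,flip,tau,zl=.095,back=.02,u0=-.005,hm=.02):
    """TCP pose: cup tilted by tau toward azimuth psi, lip kept over box; hm=grasp to rim along the cup"""
    d=np.array([np.cos(psi),np.sin(psi),0]);T=Ro.from_rotvec(np.cross([0,0,1],d)*tau)
    lip=BC+bx*u0-d*back+[0,0,zl+.09*max(np.cos(tau),0)]
    g=lip-T.apply(d*.031+np.array([0,0,hm])); R=T*gR(psi+np.pi,th,flip)
    return g+R.apply([0,0,H]),R
E
cat > search.py <<'E'
from kin import *;from bench import sense
q0=sense()["joint_pos"];D=np.radians
cup=np.array([.505,.211,.07])
for th in(45,60):
 for phi in range(0,360,30):
  for fl in(0,1):
   R=gR(D(phi),D(th),fl); best=min((ik(cup+R.apply([0,0,H]),R,s) for s in(q0,[.4,.3,2,1.5,1,0],[.4,.3,2,3,1,0])),key=lambda a:a[1])
   if best[1]>1e-3: continue
   for psi in range(-180,180,30):
    q=best[0];p=[q];e=0
    for tau in range(0,121,20):
      q,er=ik(*pour(D(psi),D(th),fl,D(tau)),q);p.append(q);e=max(e,er)
      if e>1e-3:break
    if e<1e-3: 
      p=np.array(p);print(th,phi,fl,psi,"grasp",best[0].round(2),"step",abs(np.diff(p[1:],axis=0)).max().round(2),"end",q.round(2),"margin",np.minimum(p-LO,HI-p).min().round(2))
E
timeout 500 python3 search.py
```

```text
45 0 0 30 grasp [ 0.27  0.71  1.74  0.19  1.46 -1.4 ] step 0.53 end [-0.23  0.83  1.62 -0.75  1.82  1.11] margin 0.31
45 0 1 -180 grasp [0.27 0.71 1.74 0.19 1.46 1.74] step 1.03 end [-0.71  0.55  2.3   2.35  1.1  -1.36] margin 0.03
45 0 1 -150 grasp [0.27 0.71 1.74 0.19 1.46 1.74] step 0.67 end [-0.83  0.62  2.12  1.66  1.25 -1.15] margin 0.37
45 0 1 -120 grasp [0.27 0.71 1.74 0.19 1.46 1.74] step 0.46 end [-0.83  0.71  1.9   1.18  1.5  -1.06] margin 0.31
45 0 1 -90 grasp [0.27 0.71 1.74 0.19 1.46 1.74] step 0.5 end [-0.74  0.8   1.68  0.81  1.76 -1.1 ] margin 0.01
45 30 0 30 grasp [ 0.39  0.72  1.72 -0.09  1.49 -1.65] step 0.53 end [-0.23  0.83  1.62 -0.75  1.82  1.11] margin 0.31
45 30 1 -180 grasp [ 0.39  0.72  1.72 -0.09  1.49  1.49] step 1.03 end [-0.71  0.55  2.3   2.35  1.1  -1.36] margin 0.03
45 30 1 -150 grasp [ 0.39  0.72  1.72 -0.09  1.49  1.49] step 0.67 end [-0.83  0.62  2.12  1.66  1.25 -1.15] margin 0.37
45 30 1 -120 grasp [ 0.39  0.72  1.72 -0.09  1.49  1.49] step 0.46 end [-0.83  0.71  1.9   1.18  1.5  -1.06] margin 0.31
45 30 1 -90 grasp [ 0.39  0.72  1.72 -0.09  1.
[... 9579 characters left out ...]
 0 0 grasp [ 0.11  0.77  1.75  0.54  1.56 -1.22] step 0.99 end [-0.36  0.78  1.56 -0.32  1.8   1.31] margin 0.13
60 330 0 30 grasp [ 0.11  0.77  1.75  0.54  1.56 -1.22] step 0.53 end [-0.25  0.72  1.68 -0.65  1.62  1.08] margin 0.41
60 330 0 60 grasp [ 0.11  0.77  1.75  0.54  1.56 -1.22] step 0.46 end [-0.17  0.63  1.86 -0.98  1.35  0.95] margin 0.08
60 330 1 -180 grasp [0.11 0.77 1.75 0.54 1.56 1.92] step 1.22 end [-0.67  0.42  2.28  2.21  0.74 -1.17] margin 0.05
60 330 1 -150 grasp [0.11 0.77 1.75 0.54 1.56 1.92] step 0.67 end [-0.79  0.5   2.13  1.51  0.99 -0.97] margin 0.35
60 330 1 -120 grasp [0.11 0.77 1.75 0.54 1.56 1.92] step 0.48 end [-0.79  0.6   1.93  1.06  1.29 -0.95] margin 0.16
```

```bash
cat > plan.py <<'E'
from bench import sense
from kin import *; from kin import P
D=np.radians
TH,PHI,PSI,FL=D(50),D(60),D(-120),1
CUP=np.array([.505,.211,.07])
def grasp(back=0,lift=0,c=CUP):
    R=gR(PHI,TH,FL); return c+[0,0,lift]+R.apply([0,0,H-back]),R
VM=np.array([1.89,1.89,2.39,3.14,3.14,3.14])*.065
def rows(wps,hand,start=None,vmax=.04,wmax=8.):
    s=sense(); p=s["ee_pos"];R=Ro.from_euler("xyz",s["ee_rot"]);q=s["joint_pos"]
    print("from",p.round(4),"t",s["t"],"gap",s["finger_gap"],"ff",s["finger_force"])
    out=[]
    for wp,wR in wps:
        n=max(1,int(np.ceil(max(np.linalg.norm(wp-p)/vmax,np.degrees((R.inv()*wR).magnitude())/wmax))))
        while 1:
            pp,RR,qq,o,ok=p,R,q,[],True; rv=(R.inv()*wR).as_rotvec()
            for i in range(1,n+1):
                tp=p+(wp-p)*i/n;tR=R*Ro.from_rotvec(rv*i/n)
                sh=np.round(RR.inv().apply(tp-pp),4);tu=np.round(np.degrees((RR.inv()*tR).as_rotvec()),1)
                pp=pp+RR.apply(sh);RR=RR*Ro.from_rotvec(D(tu));qn,e=ik(pp,RR,qq)
                if e>2e-3:print("IK!",e,i,n)
                if (abs(qn-qq)>VM).any():ok=False
                qq=qn;o.append([*sh,*tu,hand])
            if ok or n>40:break
            n+=1
        p,R,q=pp,RR,qq;out+=o
    for i in range(0,len(out),10):print("CALL",", ".join(f"{v+0:g}" for r in out[i:i+10] for v in r))
    print(len(out),"rows; end",p.round(4),"q",q.round(2))
E
python3 -c "
from plan import *
rows([grasp(.10),grasp(.0)],1)"
```

```text
from [0.5122 0.1613 0.3057] t 6.8 gap 0.09104352532305784 ff 0.0
CALL 0.0034, -0.0104, 0.0209, 0.1, -7, -2.9, 1, 0.0064, -0.0102, 0.0202, 0, -7, -2.9, 1, 0.0093, -0.0097, 0.0194, 0.1, -7.1, -2.9, 1, 0.0121, -0.0092, 0.018, 0.1, -7, -2.9, 1, 0.0147, -0.0084, 0.0164, 0.1, -7, -2.9, 1, 0.0169, -0.0076, 0.0144, 0, -7, -2.9, 1, 0.019, -0.0068, 0.0123, 0.1, -7.1, -2.9, 1, 0.0207, -0.0056, 0.0098, 0.1, -7, -2.9, 1, 0.0219, -0.0046, 0.0072, 0, -7, -2.9, 1, 0, 0, 0.0333, 0, 0, 0, 1
CALL 0, -0.0001, 0.0334, 0, 0, 0, 1, 0, 0, 0.0333, 0, 0, 0, 1
12 rows; end [0.4977 0.1984 0.0578] q [ 0.53  0.73  1.74 -0.39  1.48  1.26]
```

Emit:
{"op": "play_rows", "data": {
  "series": [0.003,-0.01,0.021,0,-7,-2.9,1,0.006,-0.01,0.02,0.1,-7,-2.9,1,0.009,-0.01,0.019,0,-7,-2.9,1,0.012,-0.009,0.018,0.1,-7,-2.9,1,0.015,-0.008,0.016,0.1,-7,-2.9,1,0.017,-0.008,0.014,0,-7,-2.9,1,0.019,-0.007,0.012,0.1,-7,-2.9,1,0.021,-0.006,0.01,0.1,-7,-2.9,1,0.022,-0.005,0.007,0,-7,-2.9,1,0,0,0,0,0,0,1]
}}

```text
t: 7.8
ee_pos: [0.5353, 0.261, 0.1159]
ee_rot: [-3.139, 0.882, 1.047]
contact_force: [-0.5, -1.4, -0.4]
finger_gap: 0.0912
finger_force: 0.0
```

```bash
python3 -c "
from plan import *
from bench import *;from h import *
p=camera('scene');a=p['image'][130:310,290:530,::-1];cv2.imwrite('pics/pre.png',cv2.resize(a,(800,600),interpolation=cv2.INTER_CUBIC))
X=cloud(p);x,y,z=np.moveaxis(X,-1,0)
a=np.radians(12.3);u=(x-.56)*np.cos(a)+(y+.257)*np.sin(a);v=-(x-.56)*np.sin(a)+(y+.257)*np.cos(a)
m=(abs(v)<.045)&(z>.06)&(z<.07)&(u>-.07)&(u<.3);print('cover u',np.percentile(u[m],[.5,2,98,99.5]))
m=(abs(v)<.04)&(z>.08)&(z<.095)&(u>-.07)&(u<.3);print('fin',np.percentile(u[m],[2,50,98]),v[m].mean())
p=camera('top');X=cloud(p);x,y,z=np.moveaxis(X,-1,0)
u=(x-.56)*np.cos(a)+(y+.257)*np.sin(a);v=-(x-.56)*np.sin(a)+(y+.257)*np.cos(a)
m=(abs(v)<.04)&(z>.08)&(z<.095)&(u>-.07)&(u<.3);print('fin',np.percentile(u[m],[2,50,98]),v[m].mean())
rows([grasp(.0)],1)"
```

```text
cover u [-0.06626803 -0.06250548  0.18109568  0.18222417]
fin [0.06796718 0.07447823 0.07705296] 0.00011907420312695866
fin [0.06829971 0.07162038 0.07609074] 0.0011544792841070607
from [0.5368 0.2608 0.1209] t 7.9 gap 0.09118703867299496 ff 0.0
CALL 0.0003, -0.0009, 0.0323, 0, 0, -0.1, 1, 0.0003, -0.0008, 0.0323, 0, -0.1, -0.1, 1, 0.0004, -0.0009, 0.0323, 0, 0, -0.1, 1
3 rows; end [0.4977 0.1984 0.0578] q [ 0.53  0.73  1.74 -0.39  1.48  1.26]
```

View pics/pre.png

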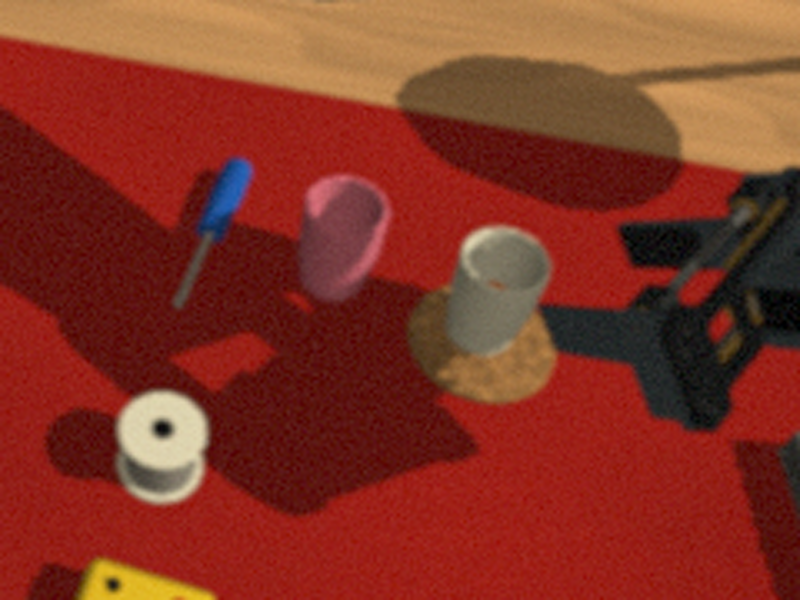

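The fingers, at right in the crop (600–730, 230–420), straddle the line to the white cup at (500,290). The spool and screwdriver haven't moved. I'll compare cover travel in the before and after pictures using the same filter.

```bash
cat > trav.py <<'E'
from h import *; from bench import camera
a=np.radians(12.3)
for n in("scene","top"):
    for p in(np.load(n+"0.npz"),camera(n)):
        x,y,z=np.moveaxis(cloud(p),-1,0);u=(x-.56)*np.cos(a)+(y+.257)*np.sin(a);v=-(x-.56)*np.sin(a)+(y+.257)*np.cos(a)
        m=(abs(v)<.028)&(z>.083)&(z<.095)&(abs(u)<.2);c=(abs(v)<.045)&(z>.06)&(z<.068)&(u>0)&(u<.3)
        edges=[u[i][c[i]].max() for i in range(400) if c[i].sum()>3] if n=="top" else [0]
        print(n,"fin mean",u[m].mean().round(4),m.sum(),"far edge pct",np.percentile(u[c],[95,99,100]).round(4))
E
python3 trav.py
```

```text
scene fin mean -0.0421 76 far edge pct [0.0652 0.0665 0.0677]
scene fin mean 0.0733 92 far edge pct [0.1787 0.1817 0.183 ]
top fin mean -0.0433 92 far edge pct [0.0637 0.0663 0.0675]
top fin mean 0.0719 98 far edge pct [0.1759 0.1811 0.1831]
```

Emit:
{"op": "play_rows", "data": {
  "series": [0,-0.001,0.02,0,0,-0.1,1,0,-0.001,0.03,0,0,-0.1,1,0.001,-0.001,0.03,0,0,0,1,0,0,0.017,0,0,0,1,0,0,0,0,0,0,0.76,0,0,0,0,0,0,0.72,0,0,0,0,0,0,0.7,0,0,0,0,0,0,0.7]
}}

```text
t: 8.8
ee_pos: [0.4983, 0.2, 0.0597]
ee_rot: [3.138, 0.867, 1.044]
contact_force: [0.5, -0.0, -0.8]
finger_gap: 0.0644
finger_force: 0.0
```

Travel measures 115.5 mm, against a stop that felt firm. I'll check the box edges to find out whether the cover is short of full travel.

Run:
```python
from h import *; from bench import camera
a=np.radians(12.3);p=camera("top");q=np.load("top0.npz")
for n,r in(("now",p),("t0",q)):
    x,y,z=np.moveaxis(cloud(r),-1,0);u=(x-.56)*np.cos(a)+(y+.257)*np.sin(a);v=-(x-.56)*np.sin(a)+(y+.257)*np.cos(a)
    for lo,hi,nm in((-.045,.045,"mid"),(.050,.064,"left rail"),(-.064,-.050,"right rail")):
        m=(v>lo)&(v<hi)&(z>.052)&(z<.069)&(abs(u)<.25)
        h=np.histogram(u[m],np.arange(-.08,.2,.01))[0];print(n,nm,np.sort(u[m])[[0,2,5]].round(4),np.sort(u[m])[[-6,-3,-1]].round(4),h)
im=np.hstack([cv2.resize(r["image"][150:260,340:440,::-1],(400,440),interpolation=cv2.INTER_CUBIC) for r in(q,p)])
cv2.imwrite("pics/box2.png",im)
```

```text
now mid [-0.0677 -0.0677 -0.0675] [0.182  0.1825 0.1839] [  0  98   0   0   0   0   0   0   0   0   0   0   0 133 156  47 145 156
 162 161 151 163 158 148 159 156  37   0]
now left rail [-0.0675 -0.0669 -0.0655] [0.1793 0.1812 0.1822] [ 0 18 16 17 16 18 17 15 17 18 17 15 15 26 18 18 17 16 16 19 16 16 17 16
 18 15  5  0]
now right rail [-0.0676 -0.0673 -0.066 ] [0.1781 0.1807 0.183 ] [ 0 22 22 22 25 22 22 23 23 23 22 25 21 28 18 17 16 15 15 16 18 16 17 14
 15 15  4  0]
t0 mid [-0.0677 -0.0676 -0.0676] [0.0667 0.067  0.0675] [  0 143 170  92 138 169 171 171 166 170 166 169 162 165 115   0   0   0
   0   0   0   0   0   0   0   0   0   0]
t0 left rail [-0.0675 -0.0669 -0.0653] [0.0632 0.0661 0.0672] [ 0 19 27 27 26 28 26 25 26 27 24 27 26 25 13  0  0  0  0  0  0  0  0  0
  0  0  0  0]
t0 right rail [-0.0675 -0.067  -0.0655] [0.0638 0.0657 0.0667] [ 0 21 26 28 25 25 28 26 26 26 26 26 24 26 14  0  0  0  0  0  0  0  0  0
  0  0  0  0]
```

View pics/box2.png

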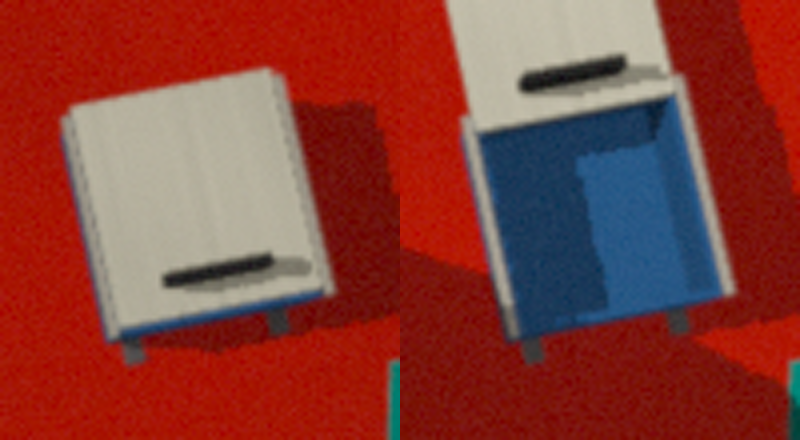

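The rails' far ends, at (465,118) and (680,75) in the right panel, lie about 10 mm beyond the cover's near edge, as specified for fully open. The hard stop agrees with this. The left panel shows the near rim uncovered at the start, so the cover began slightly ajar. It counts as fully open, and I'll now close on the cup gently.

Emit:
{"op": "play_rows", "data": {
  "series": [0,0,0,0,0,0,0.69,0,0,0,0,0,0,0.685,0,0,0,0,0,0,0.68,0,0,0,0,0,0,0.68]
}}

```text
t: 9.25
ee_pos: [0.4974, 0.1992, 0.0589]
ee_rot: [3.139, 0.869, 1.045]
contact_force: [0.3, -1.0, -1.1]
finger_gap: 0.062
finger_force: 0.0
```

Emit:
{"op": "play_rows", "data": {
  "series": [0,0,0,0,0,0,0.675,0,0,0,0,0,0,0.675]
}}

```text
t: 9.45
ee_pos: [0.4974, 0.1991, 0.0589]
ee_rot: [3.139, 0.869, 1.045]
contact_force: [0.5, -0.3, -0.1]
finger_gap: 0.0611
finger_force: 0.0
```

Emit:
{"op": "play_rows", "data": {
  "series": [0,0,0,0,0,0,0.67,0,0,0,0,0,0,0.67]
}}

```text
t: 9.65
ee_pos: [0.4973, 0.1991, 0.0589]
ee_rot: [3.14, 0.869, 1.045]
contact_force: [-0.1, -0.0, 0.3]
finger_gap: 0.0609
finger_force: 1.1
```

Emit:
{"op": "play_rows", "data": {
  "series": [0,0,0,0,0,0,0.665,0,0,0,0,0,0,0.665]
}}

```text
t: 9.85
ee_pos: [0.4973, 0.1991, 0.0589]
ee_rot: [3.139, 0.869, 1.045]
contact_force: [-1.0, 0.5, 0.1]
finger_gap: 0.0605
finger_force: 15.2
```

```bash
sed -i 's/u0=-.005/u0=-.01/' kin.py
cat >> plan.py <<'E'
def tcp_of(): s=sense(); return s["ee_pos"],Ro.from_euler("xyz",s["ee_rot"])
E
python3 -c "
from plan import *
p,R=tcp_of();print('grasp pt',p-R.apply([0,0,H]))
rows([(p+[0,0,.02],R),(p+[0,0,.13],R),(pour(PSI,TH,FL,0)[0]+[0,0,.02],R)],.666,vmax=.035)"
```

```text
grasp pt [0.50459525 0.21168794 0.07117147]
from [0.4973 0.1991 0.0589] t 9.85 gap 0.060455127401676745 ff 15.234738567676231
CALL -0.0153, 0, -0.0129, 0, 0, 0, 0.666, -0.021, 0, -0.0178, 0, 0, 0, 0.666, -0.021, 0.0001, -0.0177, 0, 0, 0, 0.666, -0.021, 0, -0.0178, 0, 0, 0, 0.666, -0.021, 0.0001, -0.0178, 0, 0, 0, 0.666, -0.0156, 0.0212, 0.0204, 0, 0, 0, 0.666, -0.0156, 0.0211, 0.0205, 0, 0, 0, 0.666, -0.0156, 0.0212, 0.0204, 0, 0, 0, 0.666, -0.0156, 0.0211, 0.0204, 0, 0, 0, 0.666, -0.0157, 0.0212, 0.0204, 0, 0, 0, 0.666
CALL -0.0156, 0.0211, 0.0205, 0, 0, 0, 0.666, -0.0156, 0.0212, 0.0204, 0, 0, 0, 0.666, -0.0156, 0.0212, 0.0204, 0, 0, 0, 0.666, -0.0156, 0.0211, 0.0205, 0, 0, 0, 0.666, -0.0156, 0.0212, 0.0204, 0, 0, 0, 0.666, -0.0156, 0.0211, 0.0204, 0, 0, 0, 0.666, -0.0156, 0.0212, 0.0204, 0, 0, 0, 0.666, -0.0157, 0.0211, 0.0205, 0, 0, 0, 0.666
18 rows; end [ 0.5684 -0.2276  0.1728] q [-0.11  0.51  1.83 -0.8   1.34  0.83]
```

Emit:
{"op": "play_rows", "data": {
  "series": [-0.004,0,-0.003,0,0,0,0.666,-0.012,0,-0.01,0,0,0,0.666,-0.021,0,-0.018,0,0,0,0.666,-0.021,0,-0.018,0,0,0,0.666,-0.021,0,-0.018,0,0,0,0.666,-0.012,0,-0.01,0,0,0,0.666]
}}

```text
t: 10.45
ee_pos: [0.4979, 0.1996, 0.1811]
ee_rot: [3.137, 0.866, 1.043]
contact_force: [0.1, 0.7, -1.7]
finger_gap: 0.0605
finger_force: 11.6
```

```bash
python3 -c "
from plan import *
from bench import camera; import cv2
p,R=tcp_of()
rows([(p+[0,0,.01],R),(pour(PSI,TH,FL,0)[0]+[0,0,.02],R)],.666,vmax=.035)
cv2.imwrite('pics/lift.png',cv2.resize(camera('scene')['image'][90:310,250:550,::-1],(800,587)))"
```

```text
from [0.4979 0.1996 0.1811] t 10.45 gap 0.06053935043112283 ff 11.637754523318335
CALL -0.0076, 0, -0.0065, 0, 0, 0, 0.666, -0.0155, 0.0211, 0.0206, 0, 0, 0, 0.666, -0.0156, 0.0212, 0.0205, 0, 0, 0, 0.666, -0.0155, 0.0211, 0.0206, 0, 0, 0, 0.666, -0.0156, 0.0212, 0.0205, 0, 0, 0, 0.666, -0.0155, 0.0211, 0.0206, 0, 0, 0, 0.666, -0.0156, 0.0211, 0.0205, 0, 0, 0, 0.666, -0.0155, 0.0212, 0.0206, 0, 0, 0, 0.666, -0.0156, 0.0211, 0.0206, 0, 0, 0, 0.666, -0.0155, 0.0211, 0.0205, 0, 0, 0, 0.666
CALL -0.0156, 0.0212, 0.0206, 0, 0, 0, 0.666, -0.0155, 0.0211, 0.0205, 0, 0, 0, 0.666, -0.0156, 0.0212, 0.0206, 0, 0, 0, 0.666, -0.0155, 0.0211, 0.0205, 0, 0, 0, 0.666
14 rows; end [ 0.5685 -0.2275  0.1728] q [-0.11  0.51  1.83 -0.8   1.33  0.84]
```

View pics/lift.png

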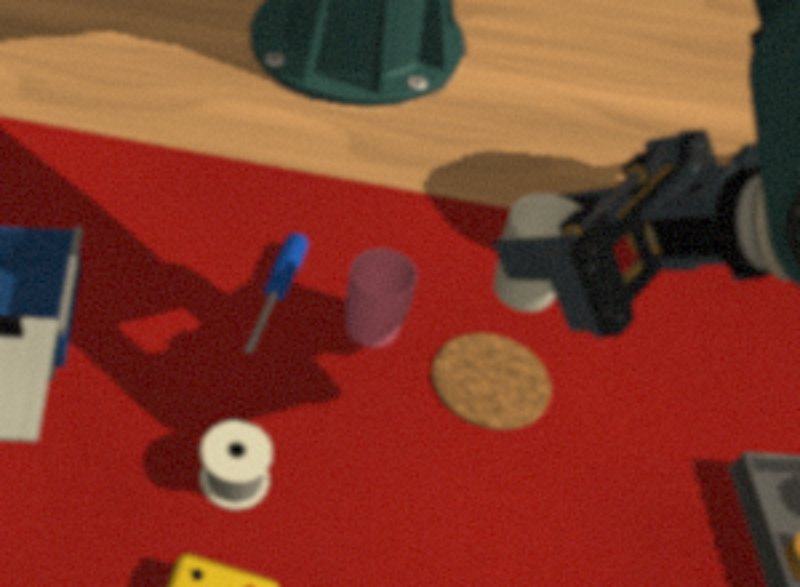

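The cup (540,250) is held upright with 11.6 N, and the whole coaster shows at (490,380). I'll move over the box and fit the coaster centre.

Emit:
{"op": "play_rows", "data": {
  "series": [-0.008,0,-0.006,0,0,0,0.666,-0.008,0.011,0.01,0,0,0,0.666,-0.016,0.021,0.021,0,0,0,0.666,-0.016,0.021,0.021,0,0,0,0.666,-0.016,0.021,0.021,0,0,0,0.666,-0.016,0.021,0.021,0,0,0,0.666,-0.016,0.021,0.021,0,0,0,0.666,-0.016,0.021,0.021,0,0,0,0.666,-0.016,0.021,0.021,0,0,0,0.666,-0.016,0.021,0.021,0,0,0,0.666]
}}

```text
t: 11.5
ee_pos: [0.5392, -0.0868, 0.1762]
ee_rot: [-3.141, 0.87, 1.047]
contact_force: [1.1, 0.1, -1.5]
finger_gap: 0.0607
finger_force: 11.6
```

```bash
python3 -c "
from plan import *
from bench import camera;from h import cloud; import cv2
for n in('scene','top'):
    p=camera(n);X=cloud(p);x,y,z=np.moveaxis(X,-1,0);im=p['image'].astype(int)
    m=(abs(x-.515)<.08)&(abs(y-.212)<.08)&(z<.015)&(im[...,1]>im[...,0]*.5)
    m=cv2.morphologyEx(m.astype(np.uint8),cv2.MORPH_OPEN,np.ones((3,3)))>0
    print('coaster',cv2.minEnclosingCircle((X[m][:,:2]*1000).astype(np.float32)),X[m].mean(0),m.sum())
R=grasp()[1]
w=[(pour(PSI,TH,FL,0)[0]+[0,0,.02],R)]+[pour(PSI,TH,FL,D(t)) for t in (20,40,60,75,90,105,120)]
rows(w,.666,vmax=.035,wmax=7)"
```

```text
coaster ((511.6306457519531, 214.76393127441406), 57.49838638305664) [0.51577479 0.21486937 0.00603258] 1233
coaster ((0.0, 0.0), 0.0) [nan nan nan] 0
from [ 0.539  -0.0883  0.1762] t 11.6 gap 0.06069826322221729 ff 11.63189563711569
CALL -0.0131, 0.0191, 0.0166, 0, 0, 0, 0.666, -0.0131, 0.0191, 0.0165, -0.1, -0.1, 0, 0.666, -0.013, 0.0191, 0.0167, 0, 0, -0.1, 0.666, -0.0131, 0.019, 0.0166, 0, 0, 0, 0.666, -0.0131, 0.0191, 0.0166, -0.1, 0, 0, 0.666, 0.0067, 0, 0.0013, 0, 6.7, 0, 0.666, 0.0065, 0, 0.002, 0, 6.6, 0, 0.666, 0.0062, 0, 0.0028, 0, 6.7, 0, 0.666, 0.0028, 0, 0.0003, 0, 6.7, 0, 0.666, 0.0028, 0, 0.0007, 0, 6.6, 0, 0.666
CALL 0.0027, 0, 0.001, 0, 6.7, 0, 0.666, 0.0016, 0, 0.0037, 0, 6.7, 0, 0.666, 0.0012, 0, 0.0038, 0, 6.6, 0, 0.666, 0.0007, 0, 0.0039, 0, 6.7, 0, 0.666, -0.001, 0, 0.004, 0, 5, 0, 0.666, -0.0013, 0, 0.0039, 0, 5, 0, 0.666, -0.0016, 0, 0.0038, 0, 5, 0, 0.666, -0.003, 0, 0.0039, 0, 5, 0, 0.666, -0.0033, 0, 0.0036, 0, 5, 0, 0.666, -0.0036, -0.0001, 0.0033, 0, 5, 0, 0.666
CALL 0.0003, 0, -0.0031, 0, 5, 0, 0.666, 0.0005, 0, -0.0031, 0, 5, 0, 0.666, 0.0009, 0, -0.0031, 0, 5, 0, 0.666, 0.0003, 0, -0.0031, 0, 5, 0, 0.666, 0.0006, 0, -0.0031, 0, 5, 0, 0.666, 0.0008, 0, -0.003, 0, 5, 0, 0.666
26 rows; end [ 0.57   -0.2247  0.1254] q [-0.82  0.67  1.91  1.14  1.43 -1.03]<string>:8: RuntimeWarning: Mean of empty slice.
  ret = um.true_divide(
```

Emit:
{"op": "play_rows", "data": {
  "series": [-0.013,0.019,0.017,0,0,0,0.666,-0.013,0.019,0.017,0,0,0,0.666,-0.013,0.019,0.017,0,0,0,0.666,-0.013,0.019,0.017,0,0,0,0.666,-0.013,0.019,0.016,0,0,0,0.666,0.007,0,0.001,0,6.7,0,0.666,0.006,0,0.002,0,6.6,0,0.666,0.006,0,0.003,0,6.7,0,0.666,0.003,0,0,0,6.7,0,0.666,0.003,0,0.001,0,6.6,0,0.666]
}}

```text
t: 12.6
ee_pos: [0.5761, -0.211, 0.1509]
ee_rot: [3.141, 0.284, 1.047]
contact_force: [0.7, 0.4, -2.8]
finger_gap: 0.0613
finger_force: 11.6
```

```bash
python3 -c "
from plan import *
w=[pour(PSI,TH,FL,D(t)) for t in (40,60,75,90,105,120)]
rows(w,.666,vmax=.035,wmax=7)"
```

```text
from [ 0.5761 -0.211   0.1509] t 12.6 gap 0.061281302472846355 ff 11.63502214376905
CALL -0.0009, 0.0017, 0.0014, 0.1, 6.2, 0, 0.666, 0.0016, 0, 0.0037, 0, 6.7, 0, 0.666, 0.0012, 0, 0.0038, 0, 6.7, 0, 0.666, 0.0007, 0, 0.004, 0, 6.6, 0, 0.666, -0.001, 0, 0.004, 0, 5, 0, 0.666, -0.0013, 0, 0.0039, 0, 5, 0, 0.666, -0.0016, 0, 0.0037, 0, 5, 0, 0.666, -0.003, 0, 0.0039, 0, 5, 0, 0.666, -0.0033, 0, 0.0037, 0, 5, 0, 0.666, -0.0036, 0, 0.0033, 0, 5, 0, 0.666
CALL 0.0003, 0, -0.0031, 0, 5, 0, 0.666, 0.0006, 0, -0.0031, 0, 5, 0, 0.666, 0.0008, 0, -0.0031, 0, 5, 0, 0.666, 0.0003, 0, -0.0031, 0, 5, 0, 0.666, 0.0006, 0, -0.0031, 0, 5, 0, 0.666, 0.0008, 0, -0.003, 0, 5, 0, 0.666
16 rows; end [ 0.5701 -0.2247  0.1253] q [-0.82  0.67  1.91  1.14  1.43 -1.03]
```

Emit:
{"op": "play_rows", "data": {
  "series": [-0.001,0.002,0.001,0,6.2,0,0.666,0.002,0,0.004,0,6.7,0,0.666,0.001,0,0.004,0,6.7,0,0.666,0.001,0,0.004,0,6.6,0,0.666,-0.001,0,0.004,0,5,0,0.666,-0.001,0,0.004,0,5,0,0.666,-0.002,0,0.004,0,5,0,0.666]
}}

```text
t: 13.3
ee_pos: [0.5782, -0.2111, 0.1252]
ee_rot: [3.141, -0.435, 1.047]
contact_force: [-0.4, 0.5, -2.5]
finger_gap: 0.061
finger_force: 11.6
```

```bash
python3 -c "
from plan import *
from bench import camera; import cv2
cv2.imwrite('pics/pour1.png',cv2.resize(camera('scene')['image'][110:290,170:410,::-1],(800,600)))
w=[pour(PSI,TH,FL,D(t)) for t in (90,105,120)]
rows(w,.666,vmax=.035,wmax=7)"
```

```text
from [ 0.5771 -0.2114  0.1237] t 13.35 gap 0.06088597504386496 ff 11.609639706834685
CALL -0.0025, 0.0002, 0.0033, 0, 4.9, 0, 0.666, -0.0028, 0.0002, 0.0031, 0, 5, -0.1, 0.666, -0.0031, 0.0002, 0.0029, 0, 4.9, 0, 0.666, 0.0003, 0, -0.0031, 0, 5, 0, 0.666, 0.0006, 0, -0.0031, 0, 5, 0, 0.666, 0.0008, 0, -0.0031, 0, 5, 0, 0.666, 0.0003, 0, -0.0031, 0, 5, 0, 0.666, 0.0006, 0, -0.0031, 0, 5, 0, 0.666, 0.0008, 0, -0.003, 0, 5, 0, 0.666
9 rows; end [ 0.5701 -0.2248  0.1253] q [-0.82  0.67  1.91  1.14  1.43 -1.03]
```

View pics/pour1.png

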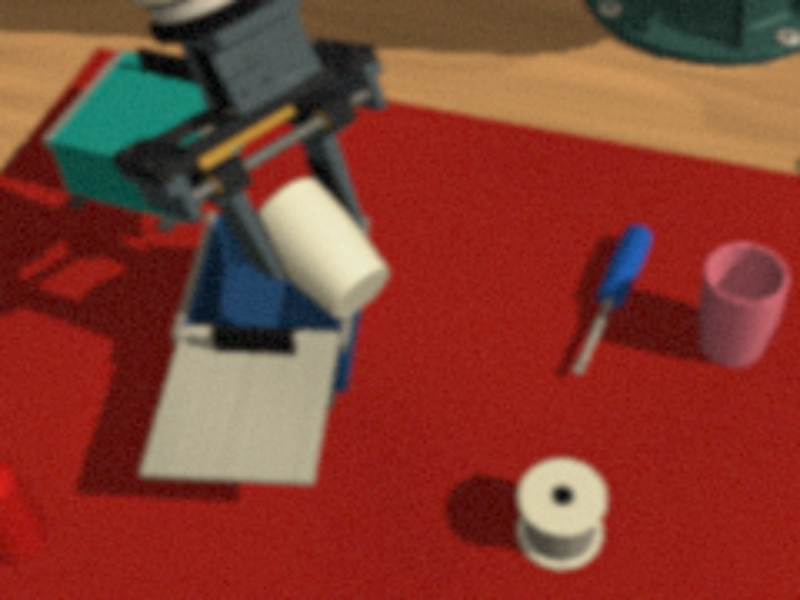

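The cup is tilted about 75° over the box (mouth around (290,200), foot at (360,290)), with the gripper clear of the teal box. Carrying on.

Emit:
{"op": "play_rows", "data": {
  "series": [-0.002,0,0.003,0,5,0,0.666,-0.003,0,0.003,0,5,0,0.666,-0.003,0,0.003,0,5,0,0.666,0,0,-0.003,0,5,0,0.666,0.001,0,-0.003,0,5,0,0.666,0.001,0,-0.003,0,5,0,0.666,0,0,-0.003,0,5,0,0.666,0.001,0,-0.003,0,5,0,0.666,0.001,0,-0.003,0,5,0,0.666,0,0,0,0,0,0,0.666]
}}

```text
t: 14.35
ee_pos: [0.5704, -0.2231, 0.1261]
ee_rot: [-3.131, -1.218, 1.037]
contact_force: [0.8, 0.2, -1.5]
finger_gap: 0.061
finger_force: 11.6
```

Emit:
{"op": "play_rows", "data": {
  "series": [0,0,0,0,0,0,0.666,0,0,0,0,0,0,0.666,0,0,0,0,0,0,0.666,0,0,0,0,0,0,0.666]
}}

```text
t: 14.75
ee_pos: [0.572, -0.2233, 0.1288]
ee_rot: [3.136, -1.216, 1.053]
contact_force: [-0.4, 0.3, -1.0]
finger_gap: 0.0607
finger_force: 11.6
```

```bash
python3 -c "
from plan import *
from bench import camera; import cv2
a=cv2.resize(camera('scene')['image'][110:230,170:330,::-1],(480,360),interpolation=2);b=cv2.resize(camera('top')['image'][150:270,340:460,::-1],(310,310),interpolation=2)
b=cv2.copyMakeBorder(b,0,50,0,0,0);cv2.imwrite('pics/pour2.png',np.hstack([a,b]))
w=[pour(PSI,TH,FL,D(t)) for t in (90,60,30,0)]
rows(w,.666,vmax=.035,wmax=7.5)"
```

```text
from [ 0.5719 -0.2234  0.1286] t 14.85 gap 0.06085422413435835 ff 11.637222976346777
CALL -0.0031, -0.0002, 0.0039, 0, -7.4, 0, 0.666, -0.0026, -0.0003, 0.0043, 0, -7.4, 0, 0.666, -0.002, -0.0002, 0.0046, 0.1, -7.5, 0.1, 0.666, -0.0014, -0.0002, 0.0049, 0, -7.4, 0, 0.666, 0.005, 0, -0.0045, 0, -7.5, 0, 0.666, 0.0044, 0, -0.0051, 0, -7.5, 0, 0.666, 0.0037, 0, -0.0057, 0, -7.5, 0, 0.666, 0.003, -0.0001, -0.006, 0, -7.5, 0, 0.666, -0.0008, 0, -0.004, 0, -7.5, 0, 0.666, -0.0012, 0, -0.0038, 0, -7.5, 0, 0.666
CALL -0.0018, 0, -0.0037, 0, -7.5, 0, 0.666, -0.0023, 0, -0.0034, 0, -7.5, 0, 0.666, -0.0032, 0, 0.0013, 0, -7.5, 0, 0.666, -0.003, 0, 0.0017, 0, -7.5, 0, 0.666, -0.0028, 0, 0.0021, 0, -7.5, 0, 0.666, -0.0025, 0, 0.0025, 0, -7.5, 0, 0.666
16 rows; end [ 0.5684 -0.2276  0.1528] q [-0.11  0.54  1.83 -0.81  1.32  0.86]
```

View pics/pour2.png

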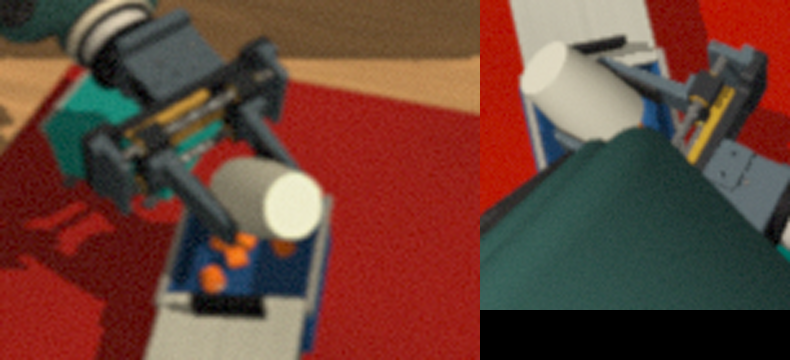

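Four or five knobs show in the box at left-panel (210–285, 240–280). I'll give the cup a small shake, then return it upright and count.

Emit:
{"op": "play_rows", "data": {
  "series": [0,0,0,0,4,0,0.666,0,0,0,0,4,0,0.666,0,0,0,0,-5,0,0.666,0,0,0,0,5,0,0.666,0,0,0,0,-5,0,0.666,0,0,0,0,5,0,0.666,0,0,0,0,0,0,0.666,0,0,0,0,0,0,0.666,0,0,0,0,-8,0,0.666]
}}

```text
t: 15.75
ee_pos: [0.5706, -0.2231, 0.1255]
ee_rot: [-3.131, -1.216, 1.036]
contact_force: [-0.1, 0.7, -0.6]
finger_gap: 0.061
finger_force: 11.6
```

Emit:
{"op": "play_rows", "data": {
  "series": [-0.003,0,0.004,0,-7.4,0,0.666,-0.003,0,0.004,0,-7.4,0,0.666,-0.002,0,0.005,0,-7.5,0,0.666,-0.001,0,0.005,0,-7.4,0,0.666,0.005,0,-0.005,0,-7.5,0,0.666,0.004,0,-0.005,0,-7.5,0,0.666,0.004,0,-0.006,0,-7.5,0,0.666,0.003,0,-0.006,0,-7.5,0,0.666,-0.001,0,-0.004,0,-7.5,0,0.666,-0.001,0,-0.004,0,-7.5,0,0.666]
}}

```text
t: 16.75
ee_pos: [0.5784, -0.214, 0.1477]
ee_rot: [3.135, 0.092, 1.046]
contact_force: [-0.4, -0.7, -1.8]
finger_gap: 0.061
finger_force: 11.6
```

```bash
python3 -c "
from plan import *
R=grasp()[1];p=pour(PSI,TH,FL,0)[0]
T=np.array([.4973+.007,.1991+.001,.0589])
rows([(p+[0,0,.02],R),(T+[0,0,.12],R)],.666,vmax=.035,wmax=7.5)"
```

```text
from [ 0.5784 -0.214   0.1477] t 16.75 gap 0.06095132984302962 ff 11.63189382901578
CALL -0.0032, -0.0003, -0.0039, 0.1, -7.5, 0, 0.666, -0.0036, -0.0003, -0.0035, 0, -7.4, -0.1, 0.666, -0.004, -0.0002, -0.0029, 0.1, -7.5, 0, 0.666, -0.0045, -0.0003, -0.0024, 0, -7.4, 0, 0.666, -0.0046, -0.0003, -0.0019, 0.1, -7.5, -0.1, 0.666, -0.0049, -0.0003, -0.0012, 0, -7.4, 0, 0.666, 0.0164, -0.0207, -0.0202, 0, 0, 0, 0.666, 0.0163, -0.0207, -0.0203, 0, 0, 0, 0.666, 0.0164, -0.0207, -0.0202, 0, 0, 0, 0.666, 0.0164, -0.0208, -0.0203, 0, 0, 0, 0.666
CALL 0.0164, -0.0207, -0.0202, 0, 0, 0, 0.666, 0.0163, -0.0207, -0.0202, 0, 0, 0, 0.666, 0.0164, -0.0207, -0.0203, 0, 0, 0, 0.666, 0.0164, -0.0207, -0.0202, 0, 0, 0, 0.666, 0.0164, -0.0207, -0.0202, 0, 0, 0, 0.666, 0.0163, -0.0207, -0.0203, 0, 0, 0, 0.666, 0.0164, -0.0208, -0.0202, 0, 0, 0, 0.666, 0.0164, -0.0207, -0.0203, 0, 0, 0, 0.666, 0.0164, -0.0207, -0.0202, 0, 0, 0, 0.666
19 rows; end [0.5043 0.2001 0.1789] q [ 0.52  0.56  1.74 -0.39  1.64  1.19]
```

Emit:
{"op": "play_rows", "data": {
  "series": [-0.003,0,-0.004,0.1,-7.5,0,0.666,-0.004,0,-0.004,0,-7.4,-0.1,0.666,-0.004,0,-0.003,0.1,-7.5,0,0.666,-0.004,0,-0.002,0,-7.4,0,0.666,-0.005,0,-0.002,0.1,-7.5,0,0.666,-0.005,0,-0.001,0,-7.4,0,0.666,0.016,-0.021,-0.02,0,0,0,0.666,0.016,-0.021,-0.02,0,0,0,0.666,0.016,-0.021,-0.02,0,0,0,0.666,0.016,-0.021,-0.02,0,0,0,0.666]
}}

```text
t: 17.75
ee_pos: [0.5475, -0.0964, 0.1749]
ee_rot: [-3.139, 0.866, 1.049]
contact_force: [-0.2, -0.8, -0.7]
finger_gap: 0.0613
finger_force: 11.6
```

Emit:
{"op": "play_rows", "data": {
  "series": [0.016,-0.021,-0.02,0,0,0,0.666,0.016,-0.021,-0.02,0,0,0,0.666,0.016,-0.021,-0.02,0,0,0,0.666,0.016,-0.021,-0.02,0,0,0,0.666,0.016,-0.021,-0.02,0,0,0,0.666,0.016,-0.021,-0.02,0,0,0,0.666,0.016,-0.021,-0.02,0,0,0,0.666]
}}

```text
t: 18.45
ee_pos: [0.51, 0.1325, 0.1807]
ee_rot: [-3.138, 0.865, 1.049]
contact_force: [-0.2, 0.6, -0.5]
finger_gap: 0.0607
finger_force: 11.6
```

```bash
python3 -c "
from plan import *
from bench import camera; import cv2
im=[camera(n)['image'][...,::-1] for n in('top','scene')]
a=cv2.resize(im[0][150:250,340:440],(400,400),interpolation=2);b=cv2.resize(im[1][130:230,400:500],(400,400),interpolation=2)
cv2.imwrite('pics/after.png',np.hstack([a,b]))
R=grasp()[1];T=np.array([.4973+.007,.1991+.001,.0589])
rows([(T+[0,0,.12],R),(T+[0,0,.02],R),(T+[0,0,.002],R)],.666,vmax=.03,wmax=7.5)"
```

```text
from [0.5102 0.1341 0.1807] t 18.55 gap 0.06106118813539391 ff 11.642918332451586
CALL 0.0122, -0.0126, -0.0134, 0, -0.2, 0.1, 0.666, 0.0122, -0.0127, -0.0134, 0, -0.1, 0, 0.666, 0.0121, -0.0127, -0.0134, 0, -0.2, 0.1, 0.666, 0.0192, 0, 0.0161, 0, 0, 0, 0.666, 0.0191, 0, 0.016, 0, 0, 0, 0.666, 0.0192, 0, 0.0161, 0, 0, 0, 0.666, 0.0192, 0, 0.016, 0, 0, 0, 0.666, 0.0137, -0.0001, 0.0116, 0, 0, 0, 0.666
8 rows; end [0.5042 0.2001 0.0609] q [ 0.52  0.73  1.73 -0.39  1.49  1.25]
```

View pics/after.png

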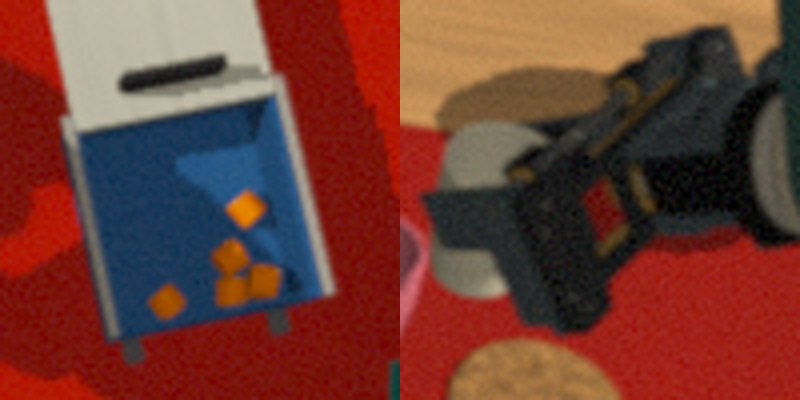

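Five knobs are visible in the box, at left-panel (245,208), (230,255), (232,290), (265,280) and (167,302). The sixth may be stacked, hidden, or still in the cup, so I'll check numerically.

```bash
cat > kn.py <<'E'
from bench import *;from h import *
for n in("top","scene"):
    p=camera(n);X=cloud(p);im=cv2.cvtColor(p["image"],cv2.COLOR_RGB2HSV)
    m=((im[...,0]>7)&(im[...,0]<20)&(im[...,1]>170)&(im[...,2]>90)).astype(np.uint8)
    k,l,st,c=cv2.connectedComponentsWithStats(m)
    for i in range(1,k):
        if st[i,4]>=3: print(n,st[i].tolist(),np.nanmean(X[l==i],0).round(3),np.nanmax(X[l==i][:,2]).round(3))
    for d in cut_out("knob1",p): print(" net",round(d["score"],2),np.round(d["bbox"]),np.nanmean(X[d["region"]],0).round(3))
E
python3 kn.py
```

```text
top [85, 86, 6, 1, 6] [0.848 0.498 0.   ] 0.002
top [139, 87, 18, 1, 18] [0.848 0.345 0.001] 0.006
top [158, 87, 3, 1, 3] [0.848 0.315 0.002] 0.003
top [84, 89, 4, 3, 6] [0.791 0.437 0.104] 0.36
top [179, 88, 26, 1, 26] [0.848 0.233 0.   ] 0.003
top [227, 89, 15, 1, 15] [0.848 0.124 0.001] 0.003
top [244, 89, 5, 1, 5] [0.849 0.093 0.   ] 0.003
top [254, 90, 43, 28, 94] [0.801 0.018 0.002] 0.031
top [302, 90, 4, 1, 4] [ 0.848 -0.054  0.003] 0.005
top [318, 91, 15, 1, 15] [ 0.848 -0.109  0.001] 0.004
top [340, 91, 3, 1, 3] [ 0.848 -0.15   0.004] 0.005
top [367, 92, 24, 1, 24] [ 0.848 -0.246  0.001] 0.004
top [413, 93, 15, 1, 15] [ 0.848 -0.352  0.001] 0.004
top [429, 93, 5, 1, 5] [ 0.849 -0.381  0.001] 0.003
top [460, 94, 13, 1, 13] [ 0.848 -0.47   0.002] 0.005
top [500, 97, 29, 15, 184] [ 0.817 -0.583  0.018] 0.024
top [262, 102, 3, 4, 7] [0.795 0.043 0.038] 0.04
top [510, 118, 1, 6, 6] [ 0.779 -0.58   0.001] 0.003
top [511, 134, 1, 6, 6] [ 0.736 -0.579  0.003] 0.005
top [512, 150, 1, 9, 9] [ 0.691 -0.579  0.002] 0.005
top [513, 167, 1, 5, 5] [ 0.653 -0.58   0.001] 0.005
top [148, 178
[... 4113 characters left out ...]
32
scene [303, 297, 53, 50, 153] [0.795 0.02  0.008] 0.038
scene [576, 307, 24, 20, 371] [0.666 0.534 0.027] 0.031
scene [341, 309, 6, 5, 19] [0.795 0.042 0.038] 0.042
scene [607, 338, 1, 3, 3] [0.692 0.579 0.002] 0.003
scene [553, 346, 44, 35, 893] [0.783 0.481 0.061] 0.074
scene [610, 351, 1, 3, 3] [0.719 0.58  0.002] 0.002
scene [613, 364, 1, 3, 3] [0.744 0.58  0.001] 0.002
scene [480, 383, 3, 2, 3] [0.849 0.329 0.002] 0.002
scene [617, 382, 1, 3, 3] [ 0.778  0.581 -0.   ] 0.002
scene [484, 384, 4, 2, 4] [0.849 0.337 0.001] 0.002
scene [620, 396, 1, 3, 3] [0.803 0.58  0.001] 0.001
 net 0.46 [242. 193. 250. 201.] [ 0.535 -0.286  0.019]
 net 0.43 [266. 187. 268. 194.] [ 0.509 -0.247  0.021]
```

The cluster at (0.52, -0.291) reaches z = 0.045, which is two layers, so the sixth knob lies under the upper one. No orange shows in the cup, and the wrist load has dropped to the empty cup's weight. I'll put the cup down.

Emit:
{"op": "play_rows", "data": {
  "series": [0.012,-0.013,-0.013,0,-0.2,0.1,0.666,0.012,-0.013,-0.013,0,-0.1,0,0.666,0.012,-0.013,-0.013,0,-0.2,0.1,0.666,0.019,0,0.016,0,0,0,0.666,0.019,0,0.016,0,0,0,0.666,0.019,0,0.016,0,0,0,0.666,0.015,0,0.013,0,0,0,0.666,0.008,0,0.006,0,0,0,0.666,0,0,0,0,0,0,0.666]
}}

```text
t: 19.65
ee_pos: [0.5023, 0.1963, 0.0727]
ee_rot: [-3.139, 0.877, 1.046]
contact_force: [-0.3, 0.1, -1.0]
finger_gap: 0.0608
finger_force: 11.6
```

```bash
python3 -c "
from plan import *
from bench import camera;from h import cloud
for n in('scene','top'):
    X=cloud(camera(n));x,y,z=np.moveaxis(X,-1,0)
    m=(abs(x-.511)<.04)&(abs(y-.212)<.04)&(z>.08)&(z<.13)
    print(n,np.sort(z[m])[-20::4].round(3))
R=grasp()[1];T=np.array([.5043,.2001,.0589])
rows([(T+[0,0,.004],R),(T,R)],.666)"
```

```text
scene [0.121 0.122 0.124 0.126 0.127]
top [0.127 0.127 0.127 0.128 0.129]
from [0.5031 0.1966 0.0743] t 19.75 gap 0.06105071962921782 ff 11.638653902089686
CALL 0.0111, -0.0007, 0.0045, -0.2, 0.1, -0.1, 0.666, 0.003, 0, 0.0026, 0, 0, 0, 0.666
2 rows; end [0.5043 0.2001 0.0589] q [ 0.53  0.73  1.73 -0.39  1.49  1.25]
```

Emit:
{"op": "play_rows", "data": {
  "series": [0.007,-0.001,0.003,-0.2,0.1,-0.1,0.666,0.004,0,0.002,0,0,0,0.666,0.001,0,0.001,0,0,0,0.666,0,0,0,0,0,0,0.666]
}}

```text
t: 20.15
ee_pos: [0.5033, 0.1995, 0.0606]
ee_rot: [-3.141, 0.874, 1.048]
contact_force: [0.2, -0.4, -1.2]
finger_gap: 0.0608
finger_force: 11.6
```

Emit:
{"op": "play_rows", "data": {
  "series": [0.001,0,0.001,0,0,0,0.666,0,0,0,0,0,0,0.666]
}}

```text
t: 20.35
ee_pos: [0.5033, 0.1993, 0.0592]
ee_rot: [-3.141, 0.874, 1.048]
contact_force: [-0.3, 0.4, -1.0]
finger_gap: 0.0609
finger_force: 11.6
```

Height is 0.3 mm above the original seat and there's still no contact, so I'll lower in 0.5 mm steps.

Emit:
{"op": "play_rows", "data": {
  "series": [0.0004,0,0.0003,0,0,0,0.666,0.0004,0,0.0003,0,0,0,0.666,0,0,0,0,0,0,0.666]
}}

```text
t: 20.65
ee_pos: [0.5033, 0.1993, 0.059]
ee_rot: [-3.141, 0.875, 1.048]
contact_force: [-3.4, -0.4, 8.3]
finger_gap: 0.0608
finger_force: 11.7
```

Emit:
{"op": "play_rows", "data": {
  "series": [0.0004,0,0.0003,0,0,0,0.666,0,0,0,0,0,0,0.666]
}}

```text
t: 20.85
ee_pos: [0.5033, 0.1993, 0.0589]
ee_rot: [-3.141, 0.876, 1.048]
contact_force: [-2.7, -0.7, 11.7]
finger_gap: 0.0608
finger_force: 11.5
```

Emit:
{"op": "play_rows", "data": {
  "series": [-0.0004,0,-0.0003,0,0,0,0.666,0,0,0,0,0,0,0.69,0,0,0,0,0,0,0.75,0,0,0,0,0,0,0.85,0,0,0,0,0,0,1,0,0,0,0,0,0,1,0,0,0,0,0,0,1,0,0,0,0,0,0,1]
}}

```text
t: 21.65
ee_pos: [0.5033, 0.1994, 0.0583]
ee_rot: [-3.141, 0.874, 1.048]
contact_force: [0.6, -0.1, -0.7]
finger_gap: 0.0911
finger_force: 0.0
```

Emit:
{"op": "play_rows", "data": {
  "series": [0,0,-0.01,0,0,0,1,0,0,-0.02,0,0,0,1,0,0,-0.03,0,0,0,1,0,0,-0.03,0,0,0,1,0,0,-0.03,0,0,0,1,0,0,-0.02,0,0,0,1,0,0,0,0,0,0,1]
}}

```text
t: 22.35
ee_pos: [0.5586, 0.2946, 0.1502]
ee_rot: [3.139, 0.87, 1.047]
contact_force: [-0.3, -0.2, 0.4]
finger_gap: 0.091
finger_force: 0.0
```

```bash
python3 -c "
from h import *;from bench import *
s=sense();print(s['ee_pos'],s['finger_gap'],s['t'])
pp={}
for n in('top','scene'):
    p=pp[n]=camera(n);X=cloud(p);x,y,z=np.moveaxis(X,-1,0)
    m=(abs(x-.511)<.045)&(abs(y-.212)<.045)&(z>.082)&(z<.1);print(n,'cup rim',cv2.minEnclosingCircle((X[m][:,:2]*1000).astype(np.float32)),np.median(z[m]))
    m=(abs(x-.511)<.02)&(abs(y-.212)<.02)&(z>0);im=p['image'][m];print('inside z',np.percentile(z[m],[2,50]),'orange',((im[:,0]>1.6*im[:,2])&(im[:,0]>120)).sum())
    m=(abs(x-.683)<.05)&(abs(y)<.05)&(z>.045); print('spool',np.nanmedian(X[m],0))
    for th in('screwdriver','coaster'):
        d=cut_out(th,p);d and print(th,np.round(d[0]['bbox']),np.nanmean(X[d[0]['region']],0).round(3))
a=cv2.resize(pp['top']['image'][150:250,340:440,::-1],(400,400),interpolation=2);b=cv2.resize(pp['top']['image'][160:260,140:240,::-1],(400,400),interpolation=2)
cv2.imwrite('pics/end.png',np.hstack([a,b]))
"; python3 trav.py
```

```text
[0.55856818 0.29461331 0.15015152] 0.09101593959456424 22.35
top cup rim ((509.77606201171875, 211.16444396972656), 31.141298294067383) 0.08934097888323336
inside z [0.00665141 0.01054967] orange 1
spool [0.68151861 0.00336003 0.05030244]
screwdriver [272. 207. 285. 272.] [ 0.445 -0.005  0.022]
coaster [171. 195. 213. 243.] [0.511 0.198 0.007]
scene cup rim ((511.34893798828125, 211.0911102294922), 32.326473236083984) 0.088753982796974
inside z [0.00494349 0.022493  ] orange 3
spool [0.68410548 0.00276643 0.0508229 ]
screwdriver [346. 175. 369. 218.] [ 0.448 -0.004  0.022]
coaster [413. 220. 455. 254.] [0.53  0.212 0.006]
scene fin mean -0.0421 76 far edge pct [0.0652 0.0665 0.0677]
scene fin mean 0.073 86 far edge pct [0.1784 0.1816 0.1824]
top fin mean -0.0433 92 far edge pct [0.0637 0.0663 0.0675]
top fin mean 0.0719 95 far edge pct [0.176  0.1811 0.1833]
```

View pics/end.png

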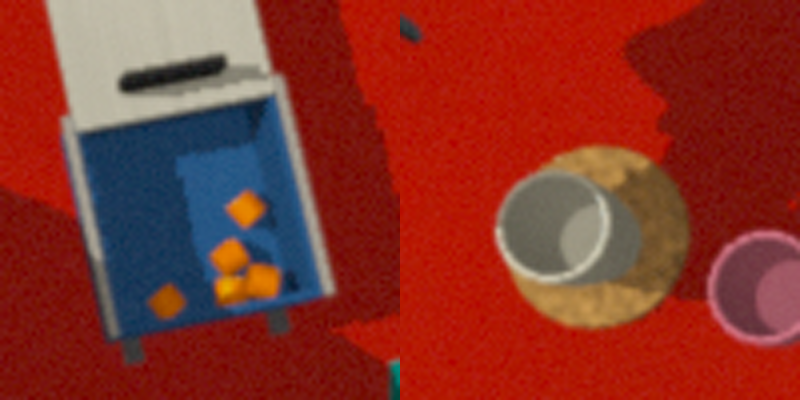

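The picture shows the cup upright and empty on the coaster at (555,225). The knobs are in the box at (150–280, 190–310), stacked at the pile, and the cover is at its stop. The spool and screwdriver are where they started. Handing in.

```bash
python3 -c "
from bench import *
print(close_job())"
```

```text
the job is handed in; nothing more can be done
None
```

I handed the job in at about 22 s of robot time: the cover is open against its stop, the empty cup stands upright on the coaster, and the spool and screwdriver haven't moved. I saw only five of the six knobs in the box and inferred the sixth is under the pile: it is two layers high, no knob showed in the cup or on the mat, and the wrist load had dropped to about the empty cup's weight.

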